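Let a wax rod out of the bench dispenser

TASK

Press the red paddle of the long lever down with your fingertips so that its short end raises the heavy steel flap and the blue wax rod rolls out into the catch tray. Then let the lever come back up under your fingertips so that the flap is lowered shut without slamming, and move clear. Work the flap only by the lever: do not touch the flap or the rod, do not pick anything up, and leave the jar, wax block and ring clamp where they stand.

Things in the scene. Friction and masses are not known exactly. Their poses are not given: they have to be found in the camera images.
- dispenser: fixed rod dispenser; origin on the bare bench under the paddle's middle, x level along the lever from paddle to magazine, y the way the rod rolls out, z up. Blue fulcrum cheeks at x 176 mm, 50 mm across, 90 high; pivot 75 mm high. Plywood magazine and tray: x 250 to 390, y -80 to 175 mm, up to 70 high; nothing above 100 mm while the flap is shut
- paddle_top (a point): middle of the upper face of the red plastic paddle (50 mm along the lever, 60 across, 8 thick) at the lever's long end, 180 mm from the pivot. At rest about 119 mm above the bench, face sloping 0.2 rad (higher away from the pivot); sinks 67 mm over the full stroke, staying within 5 mm over the same spot of the bench
- lever (a joint): lever angle, rad: 0 at rest (paddle up, short end down), grows as the paddle is pressed, 0.38 at its stop (paddle face then about 51 mm above the bench). Pressing takes some 3 to 10 N; when let go, a spring and the flap's weight bring it back to 0, fast
- flap (a joint): angle of the steel flap over the magazine, rad: 0 shut (level), about 0.3 at the lever's full stroke. 132 x 122 mm, about 1.6 kg, top 82 mm high (weight plate to 96), hinged at y = -65 mm of the dispenser. The lever's short end (60 mm) lifts its yellow ear; its front lip holds the rod back till about 0.2. Falls shut by its own weight
- rod_center (a point): centre of the blue wax rod, 24 mm in diameter and 100 mm long, lying along the dispenser's x axis on the ramp behind the flap's lip; loose. Let out, it rolls to +y of the dispenser into the catch tray (inside: x 256 to 384 mm, y 60 to 165 mm of the dispenser, cork floor about 12 mm above the bench, far wall 26 mm high) and comes to rest at its far wall, near y = 150 mm
- jar: bystander: amber glass jar, 48 mm wide, 60 mm high; origin at the centre of its underside
- waxblock: bystander: green wax block, 60 x 35 x 22 mm; origin at the centre of its underside
- ringclamp: bystander: upright turned wooden ring clamp, 36 mm wide, 75 mm high; origin at the centre of its underside

How it is judged:
By the outcome, as a careful person would: the job done as asked, in the order asked, and still so for the second after the job is handed in, with the robot touching nothing.
It also fails if it takes over 32 s, if anything falls off the work surface, if the arm or the gripper's body presses on something with over 40 N, if the wrist force passes 120 N, or if a joint passes its speed limit or range.

ROBOT

A 6-joint arm with a two-finger parallel gripper is mounted at the origin on the work surface. World frame = base frame: x ahead of the robot, y to its left, z up, the work surface at z = 0. Lengths are in mm, angles in rad, forces in N, time in s.
With the tool pointing down it reaches from about 275 to 750 mm from the base axis. Payload 10.2 kg.
Tool frame: the origin (TCP) lies between the finger pads; the fingertips stand 17 mm ahead of it and the grasp point (between the pads) lies 2 mm behind it; z points along the fingers, y is the line along which they close (so a half turn about z gives the same grasp; the last joint's range is limited). The gripper opens to 85 mm and grips with 20 to 120 N. Pads are 22 mm wide; open, the fingers measure 114 mm over their backs; the gripper's body (76 mm by 85 mm) begins 54 mm behind the grasp point. The pads swing forward as they close: fully open they stand 13 mm farther back than shut.
Start: joints at [0.927, 0.313, 1.498, -0, 1.331, -0.223], TCP at [214.471, 479.201, 248.294] pointing down, gripper open.
Joint ranges: [-2.94, 2.94], [-0.97, 2.17], [0.19, 2.56], [-1.23, 4.37], [0.02, 3.11], [-2.88, 2.88]. Speed limits (rad/s): [2.39, 2.39, 3.01, 3.14, 3.14, 3.14].

INTERFACE

Orientations are given as a unit quaternion [w, x, y, z].
In Python, from rig import * gives the robot as it stands.
- The arm moves only by the tool step_arm, never from a script. Its argument "commands" is text: rows parted by semicolons, each of 7 numbers parted by spaces: the opening, from 0 (shut) to 1 (fully open), then the shift along the tool's x, y, z in cm, then the turn, a rotation vector about the tool's x, y, z in rad. In form: hand x y z rx ry rz; .... A call has 1 to 20 rows; each row is the pose to reach, as a shift and turn from the pose commanded when the call began, along the tool's axes at that moment; what a row does not reach only later rows make up. A row lasts 1/12 s, in which the tool goes at most 41.7 mm and 7.16 degrees, less where a joint would pass 70% of its speed; a pose out of reach is approached as far as the arm can. A call with a gripper value outside its range is refused whole. The fingers move at their own pace and stop on an object; "newtons" is the grip in N (left out, the last holds). Time passes only in rows, so rows that repeat a pose let the fingers close. It gives the time, the measured TCP pose, the force, the opening and the grip force at its end, in the units of the state.
- sense(): the state, without advancing time (a new reading comes with each control period).
- capture(name): name is "side" or "top" or "wrist"; returns the picture (400x640x3 uint8, red, green, blue); there is no depth.
- camera_model(name): a dict with "mtx" (3x3 intrinsics, pixels), "eye" and "rotation" of the camera in the world. Camera axes: x right, y down, z forward; pixel columns grow to the right and rows downward; lengths in mm; the calibration is good to about 2 mm. A picture is of the moment at which its call begins: read the wrist's pose just before it. camera_model takes no time and is no camera call; for the wrist camera it gives the pose at the moment of the call.
- finish_job(): hands the job in; it is judged then, once.
Trained networks look in the newest picture that a camera, given by its name, has taken for a name from the list of things; names that differ only in an ending like _2 or _b are one class to them, and where a whole thing is asked for, a point or a joint stands for the part that bears it (a point fixed in the world has none). Each returns a list of dicts, best first, with "score" (0 to 1); they miss things now and then, are a little off and sometimes report something else, mostly with a low value. They report only what shows in the picture. A call takes as long as a camera call.
- search_frame(camera, label): "rect" ([centre column, centre row, width, height] in pixels, round what is visible of it).
- trace(camera, label): "mask" (400x640 bool, what is visible of it) and "rect" ([centre column, centre row, width, height] in pixels, round what is visible of it).
- spot_point(camera, label): "xy" ([column, row] in pixels: a listed point, or the origin of a listed thing).
The state is a dict: "time_s": time; "joints": joint angles; "dq": joint speeds; "tau": joint torques, N m; "eef_pos": TCP position; "ee_rot": TCP orientation; "force": force on the tool from outside, world axes, zero at the start; "wrist_torque": the same for the moment, N m; "grip_width": opening from 0.0 (shut) to 1.0 (fully open); "grip_force": force on a finger pad.
Only numpy, scipy, OpenCV 4.12 (cv2) and the standard library are available. Lean on these libraries where they do the work, as an engineer would, in place of code of your own. Each camera call takes 0.05 s, during which the arm holds its last target. There are 200 camera calls.

## Working session

There is one attempt and no reset: what is moved stays moved. The work goes in short steps, Python scripts to look and compute and a tool call to move; the robot and the scene stay as the last step left them, time stands still between calls to the robot, and variables do not carry over. Pictures are saved under pics/ and viewed, at most 10 in all, crops included, and the job is handed in when it is done.

Besides the shell and the picture viewer there is one more tool, called after "Emit:" by a JSON object that holds its "name" and its "arguments". step_arm: Moves the arm, as the interface text tells. Its arguments: {"type":"object","properties":{"commands":{"type":"string"},"newtons":{"type":"number"}},"required":["commands"]}

```bash
mkdir -p pics; cat > h.py <<'E'
from rig import *
import numpy as np, cv2
from scipy.spatial.transform import Rotation as R
def ray(c,uv):
    m=camera_model(c); d=np.linalg.inv(m["mtx"])@np.array([uv[0],uv[1],1.]); return np.array(m["eye"]),np.array(m["rotation"])@d
def atz(c,uv,z):
    e,d=ray(c,uv); return e+d*(z-e[2])/d[2]
def tri(a,b):
    A=np.zeros((3,3));B=np.zeros(3)
    for e,d in (a,b):
        d=d/np.linalg.norm(d);P=np.eye(3)-np.outer(d,d);A+=P;B+=P@e
    return np.linalg.solve(A,B)
E
python3 - <<'E'
from h import *
s=sense();print(s["eef_pos"],s["ee_rot"],s["time_s"])
ims=[]
for c in("top","side"):
    im=capture(c);cv2.imwrite(f"pics/{c}0.png",im[:,:,::-1])
    m=camera_model(c);print(c,np.round(m["eye"]),np.round(m["rotation"],3).tolist())
    for l in("paddle_top","rod_center","dispenser","jar","waxblock","ringclamp"):
        for r in spot_point(c,l)[:2]:
            z=dict(paddle_top=119,rod_center=50).get(l,0)
            print(c,l,round(r["score"],2),np.round(r["xy"]),np.round(atz(c,r["xy"],z)))
E
```

```text
[214.30816907 479.00347602 247.71512532] [-2.98702738e-04  2.08844048e-01  9.77948727e-01 -6.02248235e-04] 0.0
top [ 480.  103. 1095.] [0.025, -0.698, 0.716, -0.008]Traceback (most recent call last):
  File "<stdin>", line 10, in <module>
  File "h.py", line 7, in atz
    e,d=ray(c,uv); return e+d*(z-e[2])/d[2]
        ~~~^^^^^^
  File "h.py", line 5, in ray
    m=camera_model(c); d=np.linalg.inv(m["mtx"])@np.array([uv[0],uv[1],1.]); return np.array(m["eye"]),np.array(m["rotation"])@d
                                                                                                       ~~~~~~~~~~~~~~~~~~~~~~~^~
ValueError: matmul: Input operand 1 has a mismatch in its core dimension 0, with gufunc signature (n?,k),(k,m?)->(n?,m?) (size 3 is different from 4)
```

```bash
sed -i 's/np.array(m\["rotation"\])@d/R.from_quat(m["rotation"],scalar_first=True).apply(d)/' h.py
python3 - <<'E'
from h import *
ims=[];P={}
for c in("top","side"):
    im=capture(c);cv2.imwrite(f"pics/{c}1.png",im[:,:,::-1])
    print(c,np.round(camera_model(c)["eye"]))
    for l in("paddle_top","rod_center","dispenser","jar","waxblock","ringclamp"):
        for r in spot_point(c,l)[:2]:
            z=dict(paddle_top=119,rod_center=50).get(l,0)
            P.setdefault((c,l),ray(c,r["xy"]))
            print(c,l,round(r["score"],2),np.round(r["xy"]),np.round(atz(c,r["xy"],z)))
for l in("paddle_top","rod_center","dispenser"):
    if ("top",l) in P and ("side",l) in P: print(l,np.round(tri(P["top",l],P["side",l])))
E
```

```text
top [ 480.  103. 1095.]
top paddle_top 0.76 [302. 223.] [465. 178. 119.]
top dispenser 0.73 [304. 222.] [464. 182.   0.]
top jar 0.79 [263. 232.] [445. 282.   0.]
top waxblock 0.86 [287. 154.] [630. 220.   0.]
top ringclamp 0.58 [332. 165.] [600. 113.   0.]
side [ 399. -615.  905.]
side paddle_top 0.67 [283. 176.] [467. 187. 119.]
side dispenser 0.72 [286. 209.] [468. 189.   0.]
side jar 0.71 [274. 185.] [450. 278.   0.]
side waxblock 0.77 [344. 188.] [632. 236.   0.]
side ringclamp 0.78 [341. 226.] [595. 110.   0.]
paddle_top [466. 177. 128.]
dispenser [465. 181.   9.]
```

View pics/top1.png

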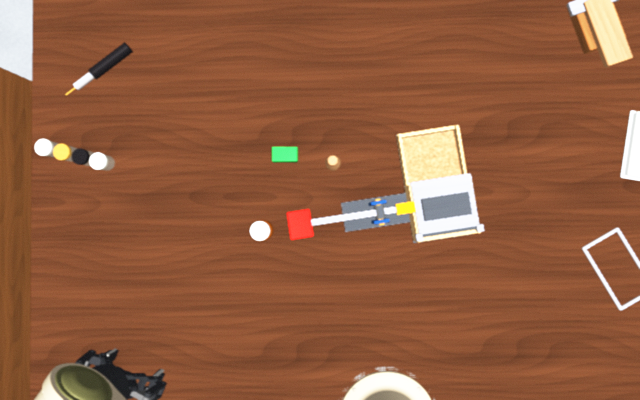

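View pics/side1.png

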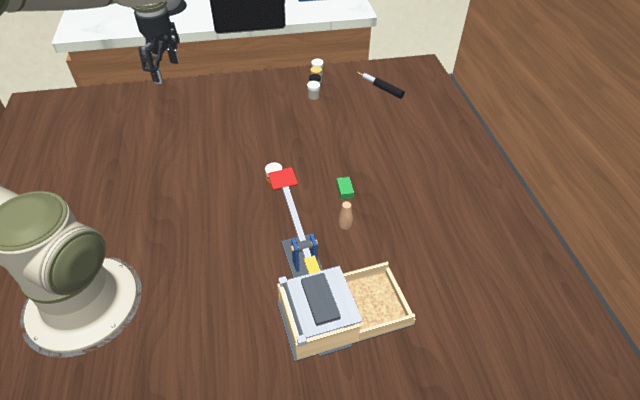

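The top view shows the red paddle at (300,224), the fulcrum at (380,212), the flap at (447,207), the tray at (433,152), and the jar close behind the paddle at (260,231). The side view agrees, with the paddle at (283,178) and the flap shut over the rod. Next I'll measure the lever's heading and the paddle centre.

```bash
python3 - <<'E'
from h import *
C={}
for c in("top","side"):
    capture(c)
    t=trace(c,"paddle_top")[0]; v,u=np.nonzero(t["mask"]); 
    im=cv2.imread(f"pics/{c}1.png"); b,g,r=[im[:,:,i].astype(int) for i in range(3)]
    vr,ur=np.nonzero((r>150)&(g<60)&(b<60)); k=(abs(ur-u.mean())<30)&(abs(vr-v.mean())<30)
    ur,vr=ur[k],vr[k]
    C[c]=(ur.mean(),vr.mean()); print(c,t["score"],u.mean(),v.mean(),C[c],k.sum(),cv2.minAreaRect(np.c_[ur,vr].astype(np.float32)))
p=tri(ray("top",C["top"]),ray("side",C["side"])); print("paddle",p)
piv=atz("top",(380,212),90); d=piv-p; print("pivot",piv,np.hypot(*d[:2]),"lever heading deg",np.degrees(np.arctan2(d[1],d[0])))
s=sense(); Rt=R.from_quat(s["ee_rot"],scalar_first=True)
h=np.arctan2(d[1],d[0])+np.pi/2
for a in (h,h+np.pi):
    ty=np.array([np.cos(a),np.sin(a),0]); tz=np.array([0,0,-1.]); M=R.from_matrix(np.c_[np.cross(ty,tz),ty,tz])
    print("turn",(Rt.inv()*M).as_rotvec())
print("shift cm to paddle xy, tcp z 240",Rt.inv().apply(np.array([p[0],p[1],240])-s["eef_pos"])/10,s["time_s"])
E
```

```text
top 0.59 325.66164817749603 220.00396196513472 (np.float64(306.9166666666667), np.float64(225.75)) 12 ((307.058837890625, 224.7647247314453), (13.096923828125, 30.55948829650879), 14.03624439239502)
side 0.85 290.6438775510204 203.32142857142858 (np.float64(285.0), np.float64(186.5)) 4 ((285.0, 186.50001525878906), (0.10846526175737381, 22.56077003479004), 77.47119140625)
paddle [463.03838557 168.80616325 102.95241344]
pivot [484.11756044   9.46464833  90.        ] 160.72974208823294 lever heading deg -82.46413940319621
turn [-9.37088410e-06 -4.41747833e-06  1.01841594e+00]
turn [ 5.14183397e-06 -1.09074740e-05 -2.12317672e+00]
shift cm to paddle xy, tcp z 240 [-35.36701532 -18.17598688   0.82977608] 1.0
```

Emit:
{"name": "step_arm", "arguments": {"commands": "0 -2.9 -1.4 0.1 0 0 0.08; 0 -5.9 -2.8 0.2 0 0 0.17; 0 -8.8 -4.2 0.2 0 0 0.25; 0 -11.7 -5.7 0.3 0 0 0.33; 0 -14.7 -7.1 0.4 0 0 0.42; 0 -17.6 -8.5 0.4 0 0 0.5; 0 -20.5 -9.9 0.5 0 0 0.58; 0 -23.5 -11.3 0.6 0 0 0.67; 0 -26.4 -12.7 0.6 0 0 0.75; 0 -29.3 -14.2 0.7 0 0 0.83; 0 -32.3 -15.6 0.8 0 0 0.92; 0 -35.2 -17 0.8 0 0 1.0; 0 -35.2 -17 0.8 0 0 1.0; 0 -35.2 -17 0.8 0 0 1.0"}}

```text
time_s: 2.17
eef_pos: [466.9, 179.3, 240.1]
ee_rot: [-0.0, 0.653, 0.757, -0.0]
force: [0.0, -0.3, -0.3]
grip_width: -0.005
grip_force: 0.0
```

```bash
python3 - <<'E'
from h import *
s=sense();print(s["eef_pos"],s["ee_rot"],s["force"],s["time_s"],s["grip_width"])
for c in("wrist","side"):
    im=capture(c);cv2.imwrite(f"pics/{c}2.png",im[:,:,::-1])
    if c=="wrist":
        hsv=cv2.cvtColor(im,cv2.COLOR_RGB2HSV);m=((hsv[:,:,0]<8)|(hsv[:,:,0]>172))&(hsv[:,:,1]>190)&(hsv[:,:,2]>90)
        n,l,st,ce=cv2.connectedComponentsWithStats(m.astype(np.uint8))
        for i in range(1,n):
            if st[i,4]>200: print(st[i],ce[i],atz(c,ce[i],119))
    for l in("paddle_top","jar"):
      for r in spot_point(c,l)[:1]: print(c,l,r["score"],r["xy"],atz(c,r["xy"],119 if l!="jar" else 0))
E
```

```text
[466.87617058 179.26737063 240.06004834] [-1.98123756e-04  6.52945411e-01  7.57404935e-01 -1.25932389e-04] [ 0.04599739 -0.26225153 -0.31504028] 2.1667 -0.004942797882148622
[ 284  167   75   57 4039] [320.81604358 194.7997029 ] [460.96441502 186.46661309 119.        ]
wrist paddle_top 0.97 [318.1, 195.5] [458.53553948 186.05671626 119.        ]
wrist jar 0.55 [327.3, 86.8] [451.96573304 282.08110357   0.        ]
side paddle_top 0.88 [278.0, 180.1] [453.21664873 176.07871563 119.        ]
side jar 0.46 [273.7, 185.9] [447.49593991 276.10474678   0.        ]
```

View pics/wrist2.png

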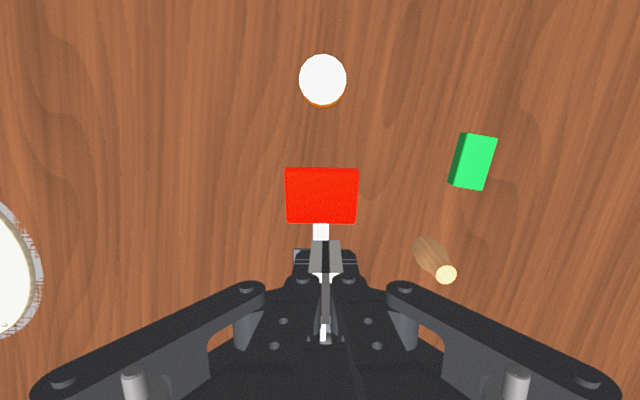

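The wrist view shows the paddle at (321,195), which maps to (461,186) and is almost under the shut fingers at (325,240). The jar at (322,80) is clear of the gripper. I'll correct about 8 mm in tool x and -5 mm in tool y, then go down to just above the paddle.

Emit:
{"name": "step_arm", "arguments": {"commands": "0 0.3 -0.2 2 0 0 0; 0 0.6 -0.4 4.5 0 0 0; 0 0.8 -0.5 6.5 0 0 0; 0 0.8 -0.5 8 0 0 0; 0 0.8 -0.5 9 0 0 0; 0 0.8 -0.5 9.3 0 0 0; 0 0.8 -0.5 9.6 0 0 0; 0 0.8 -0.5 9.9 0 0 0; 0 0.8 -0.5 10.2 0 0 0; 0 0.8 -0.5 10.5 0 0 0; 0 0.8 -0.5 10.8 0 0 0; 0 0.8 -0.5 11.1 0 0 0; 0 0.8 -0.5 11.4 0 0 0"}}

```text
time_s: 3.55
eef_pos: [460.3, 187.5, 126.3]
ee_rot: [0.0, 0.652, 0.758, 0.0]
force: [-0.8, 3.1, 6.1]
grip_width: -0.002
grip_force: 2.6
```

```bash
python3 - <<'E'
from h import *
s=sense();print(s["eef_pos"],s["force"],s["time_s"])
im=capture("wrist");im2=capture("side")
cv2.imwrite("pics/m3.png",np.hstack([im[100:400,120:520],im2[100:400,150:550]])[:,:,::-1])
E
```

```text
[460.34626243 187.5100426  126.26856713] [-0.84484163  3.05832806  6.1119698 ] 3.55
```

View pics/m3.png

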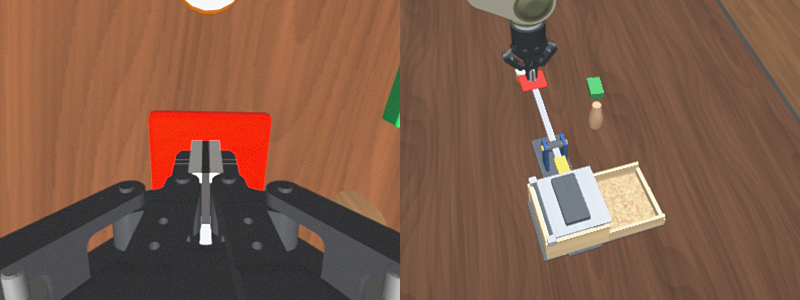

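The fingertips rest in the middle of the paddle with 6 N of force, so I'll press down the stroke.

Emit:
{"name": "step_arm", "arguments": {"commands": "0 0 0 0.3 0 0 0; 0 0 0 0.7 0 0 0; 0 0 0 1.1 0 0 0; 0 0 0 1.5 0 0 0; 0 0 0 1.9 0 0 0; 0 0 0 2.3 0 0 0; 0 0 0 2.7 0 0 0; 0 0 0 3.1 0 0 0; 0 0 0 3.5 0 0 0; 0 0 0 3.9 0 0 0; 0 0 0 4.3 0 0 0; 0 0 0 4.7 0 0 0; 0 0 0 5.0 0 0 0; 0 0 0 5.3 0 0 0; 0 0 0 5.5 0 0 0; 0 0 0 5.5 0 0 0; 0 0 0 5.5 0 0 0; 0 0 0 5.5 0 0 0"}}

```text
time_s: 5.15
eef_pos: [460.8, 187.4, 72.0]
ee_rot: [0.001, 0.652, 0.758, 0.001]
force: [-0.8, -0.2, 7.7]
grip_width: -0.003
grip_force: 3.9
```

```bash
python3 - <<'E'
from h import *
s=sense();print(s["eef_pos"],s["force"],s["time_s"])
im=capture("top")
r=spot_point("top","rod_center");print([(x["score"],x["xy"],atz("top",x["xy"],24)) for x in r[:2]])
im2=capture("side")
r=spot_point("side","rod_center");print([(x["score"],x["xy"],atz("side",x["xy"],24)) for x in r[:2]])
cv2.imwrite("pics/m4.png",np.hstack([im[100:400,200:600],im2[100:400,150:550]])[:,:,::-1])
E
```

```text
[460.79794535 187.37510811  72.02489979] [-0.78785104 -0.18968271  7.68484235] 5.15
[(0.77, [430.1, 138.3], array([ 654.04914445, -118.81656279,   24.        ]))]
[(0.9, [392.5, 291.3], array([ 659.50342886, -107.22276965,   24.        ])), (0.73, [346.3, 187.7], array([630.45032302, 212.92806107,  24.        ]))]
```

View pics/m4.png

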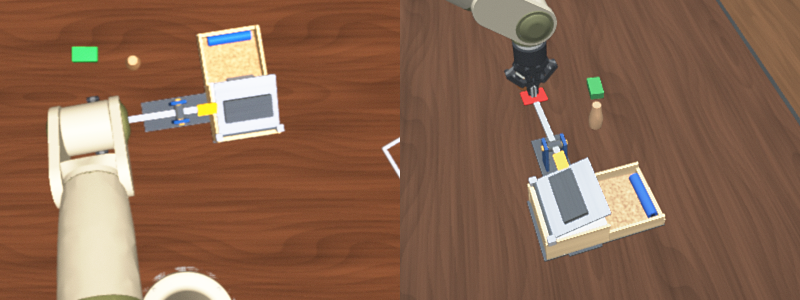

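The blue rod lies at the tray's far wall (crop left (230,38), right (643,195)) and the flap is open. Now I'll let the lever up slowly under the fingertips.

Emit:
{"name": "step_arm", "arguments": {"commands": "0 0 0 -0.1 0 0 0; 0 0 0 -0.22 0 0 0; 0 0 0 -0.35 0 0 0; 0 0 0 -0.48 0 0 0; 0 0 0 -0.6 0 0 0; 0 0 0 -0.72 0 0 0; 0 0 0 -0.85 0 0 0; 0 0 0 -0.98 0 0 0; 0 0 0 -1.1 0 0 0; 0 0 0 -1.22 0 0 0; 0 0 0 -1.35 0 0 0; 0 0 0 -1.48 0 0 0; 0 0 0 -1.6 0 0 0; 0 0 0 -1.72 0 0 0; 0 0 0 -1.85 0 0 0; 0 0 0 -1.98 0 0 0; 0 0 0 -2.1 0 0 0; 0 0 0 -2.22 0 0 0; 0 0 0 -2.35 0 0 0; 0 0 0 -2.4 0 0 0"}}

```text
time_s: 7.02
eef_pos: [460.7, 188.1, 96.3]
ee_rot: [0.0, 0.652, 0.758, 0.001]
force: [-0.7, 5.0, 8.4]
grip_width: -0.001
grip_force: 3.9
```

Emit:
{"name": "step_arm", "arguments": {"commands": "0 0 0 -0.1 0 0 0; 0 0 0 -0.22 0 0 0; 0 0 0 -0.35 0 0 0; 0 0 0 -0.48 0 0 0; 0 0 0 -0.6 0 0 0; 0 0 0 -0.72 0 0 0; 0 0 0 -0.84 0 0 0; 0 0 0 -0.96 0 0 0; 0 0 0 -1.07 0 0 0; 0 0 0 -1.18 0 0 0; 0 0 0 -1.29 0 0 0; 0 0 0 -1.4 0 0 0; 0 0 0 -1.5 0 0 0; 0 0 0 -1.6 0 0 0; 0 0 0 -1.7 0 0 0; 0 0 0 -1.8 0 0 0; 0 0 0 -1.88 0 0 0; 0 0 0 -1.96 0 0 0; 0 0 0 -2.04 0 0 0; 0 0 0 -2.1 0 0 0"}}

```text
time_s: 8.68
eef_pos: [460.9, 186.7, 117.1]
ee_rot: [0.001, 0.652, 0.758, 0.0]
force: [0.4, -4.5, 7.7]
grip_width: 0.002
grip_force: 3.6
```

Emit:
{"name": "step_arm", "arguments": {"commands": "0 0 0 -0.07 0 0 0; 0 0 0 -0.14 0 0 0; 0 0 0 -0.21 0 0 0; 0 0 0 -0.28 0 0 0; 0 0 0 -0.35 0 0 0; 0 0 0 -0.42 0 0 0; 0 0 0 -0.49 0 0 0; 0 0 0 -0.56 0 0 0; 0 0 0 -0.63 0 0 0; 0 0 0 -0.7 0 0 0; 0 0 0 -0.77 0 0 0; 0 0 0 -0.84 0 0 0; 0 0 0 -0.91 0 0 0; 0 0 0 -0.98 0 0 0; 0 0 0 -1.05 0 0 0; 0 0 0 -1.12 0 0 0; 0 0 0 -1.19 0 0 0; 0 0 0 -1.26 0 0 0; 0 0 0 -1.33 0 0 0; 0 0 0 -1.4 0 0 0"}}

```text
time_s: 10.35
eef_pos: [459.9, 187.5, 130.2]
ee_rot: [-0.0, 0.652, 0.758, -0.0]
force: [0.5, -0.5, 1.3]
grip_width: 0.002
grip_force: 0.5
```

Emit:
{"name": "step_arm", "arguments": {"commands": "0 0 0 -0.05 0 0 0; 0 0 0 -0.1 0 0 0; 0 0 0 -0.15 0 0 0; 0 0 0 -0.2 0 0 0; 0 0 0 -0.25 0 0 0; 0 0 0 -0.3 0 0 0; 0 0 0 -0.35 0 0 0; 0 0 0 -0.4 0 0 0; 0 0 0 -0.45 0 0 0; 0 0 0 -0.5 0 0 0; 0 0 0 -0.55 0 0 0; 0 0 0 -0.6 0 0 0; 0 0 0 -0.65 0 0 0; 0 0 0 -0.7 0 0 0; 0 0 0 -0.75 0 0 0; 0 0 0 -0.8 0 0 0"}}

```text
time_s: 11.68
eef_pos: [460.2, 187.4, 138.3]
ee_rot: [-0.0, 0.652, 0.758, 0.0]
force: [0.6, 0.3, 0.3]
grip_width: 0.0
grip_force: 0.0
```

The contact force has dropped to zero, so I'll move clear.

Emit:
{"name": "step_arm", "arguments": {"commands": "0 0 0 -1 0 0 0; 0 0 0 -3 0 0 0; 0 0 0 -5.5 0 0 0; 0 0 0 -8 0 0 0; 0 0 0 -10.5 0 0 0; 0 2 0 -12 0 0 0; 0 4.5 -2.5 -12 0 0 0; 0 7 -5 -12 0 0 0; 0 9 -7 -12 0 0 0; 0 10 -8 -12 0 0 0; 0 10 -8 -12 0 0 0; 0 10 -8 -12 0 0 0; 0 10 -8 -12 0 0 0"}}

```text
time_s: 12.77
eef_pos: [366.7, 274.0, 258.6]
ee_rot: [0.0, 0.652, 0.758, 0.0]
force: [0.5, -0.3, -0.4]
grip_width: -0.0
grip_force: 0.0
```

```bash
python3 - <<'E'
from h import *
s=sense();print(s["eef_pos"],s["force"],s["time_s"])
im=capture("top");im2=capture("side")
for l in ("jar","waxblock","ringclamp","paddle_top"):
    for r in spot_point("side",l)[:1]: print(l,r["xy"])
cv2.imwrite("pics/m5.png",np.hstack([im[100:400,200:600],im2[100:400,150:550]])[:,:,::-1])
E
```

```text
[366.72579102 274.01265414 258.64083137] [ 0.45193527 -0.27189226 -0.43358728] 12.7667
jar [274.2, 186.0]
waxblock [345.7, 189.6]
ringclamp [342.3, 224.8]
paddle_top [281.0, 176.4]
```

View pics/m5.png

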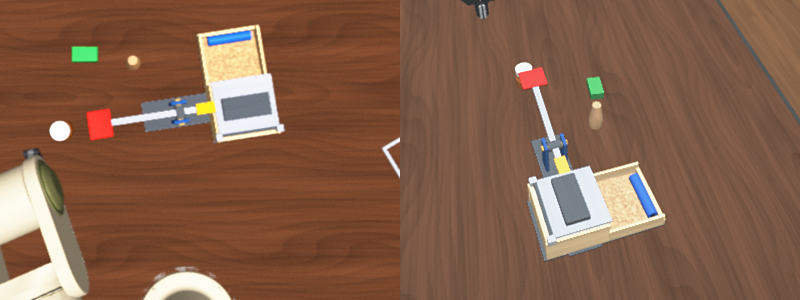

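The rod is at the tray's far wall, the paddle is up and the bystanders haven't moved. I'll compare the flap with the first picture to check it is fully shut.

```bash
python3 - <<'E'
from h import *
for c,b in(("top",(395,165,95,85)),("side",(275,260,90,95))):
    a=cv2.imread(f"pics/{c}1.png");n=capture(c)[:,:,::-1];x,y,w,h=b
    d=cv2.absdiff(a,np.ascontiguousarray(n))[y:y+h,x:x+w].max(2); print(c,(d>50).sum(),d.mean())
    p=[cv2.cvtColor(np.ascontiguousarray(i[y:y+h,x:x+w]),cv2.COLOR_BGR2GRAY).astype(np.float32) for i in(a,n)]
    print(cv2.phaseCorrelate(*p))
print(sense()["time_s"])
E
```

```text
top 0 18.586253869969042
((0.019680789387585662, -0.019312733875139543), 1.0044398974489284)
side 12 6.923391812865497
((-0.009053308031724328, -0.012682958527555854), 1.0041878286335204)
13.1667
```

The flap matches its starting position in both pictures, so it is shut.

```bash
python3 -c "from rig import *; print(finish_job())"
```

```text
the job is handed in; nothing more can be done
None
```

The job is handed in at about 13 s: the rod rolled out to the tray's far wall, the flap was lowered shut slowly under the fingertips, the arm is clear, and the jar, wax block and ring clamp were not touched.

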